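# Hang up the lidded pail

## Task

Take the lidded pail out from beneath the low shelf, stand it on the open bench with its handle (bail) quite clear of the shelf, and let go of it. While it stands there swing the bail upright, then take the pail by the bail and gently hang it by the bail over both arms of the hook stand, behind their upturned tips, and leave it hanging free and about still. Keep the pail upright throughout and do not disturb the other things on the bench.

Things in the scene. Friction and masses are not known exactly. Their poses are not given: they have to be found in the camera images.
- pail: Bare-metal lidded pail, 0.5 to 0.8 kg: 88 mm across at the foot, 100 mm at 80 mm height; flat lid 104 mm across, top at 86 mm. Origin: centre of the underside; z up, y along the bail's hinge axis, x the side to which the bail lies at the start (beneath the shelf). At the start its axis is 58 to 64 mm in front of the shelf's edge. Hanging, it may tilt up to 0.2 rad as the hinge is stiff.
- knob (a point): Centre of the wooden knob on the pail's axis, 108 mm above the underside: 30 mm across, from 96 to 120 mm height, on a 16 mm stem. Knob and lid are fixed firmly, so the pail can be lifted by the knob.
- bail (a joint): Angle of the pail's bail: 0 lies level to the pail's +x (starts at 0 to 0.1, crossbar beneath the shelf, which stops it from rising), 1.57 is upright, 2.9 the end. Slightly stiff (0.03 N m): it stays where it is left. A U of 6 mm wire, arms 116 mm apart, straight crossbar 92 mm long, 110 mm from the hinge axis. Lying level, there are 52 mm free between sleeve and lid edge.
- hinge (a point): Middle of the bail's hinge axis, on the pail's axis 74 mm above its underside.
- grip (a point): Centre of the bail's crossbar, moving with the bail: wooden sleeve 12 mm thick, 44 mm long; on either side of it 24 mm of bare 6 mm wire. 184 mm above the bench when the pail stands and the bail is upright. x from the hinge to the crossbar, y along the crossbar. Pinched, the sleeve hardly turns between the fingers: unless the gripper tilts along with the bail, the pail tips.
- shelf: Low wooden riser shelf fixed on the bench: board 280 mm wide (y), 160 mm deep (x), underside 108 and top 123 mm above the bench, 15 mm side boards under both ends, open in front. Origin: on the bench beneath the middle of the front edge; x points inwards, so what is in front of the shelf has negative x. Shelf and stand may be on either side of the bench.
- stand: Fixed hanging stand: base 140 x 180 x 14 mm centred at x = 150 mm, round 22 mm post at x = 130 mm, 267 mm high. Origin: on the bench straight below the hook's origin; x points from the hook's tips to the post.
- yoke: Double hook fixed to the stand's post. Two level arms 8 mm thick at y = -33 and +33 mm (58 mm clear between, room for fingers), from a crosspiece at x = 110 mm to x = -22 mm, then bent up: tips' front at x = -42 mm, tops 20 mm above the arms. Origin: midway between the arms, level with their upper sides (215 to 240 mm above the bench, varies). The wire rests on the arms, sleeve between them.
- offcut: bystander, loose, to be left alone: wood block 130 x 50 x 40 mm; origin under its centre.
- glue: bystander, loose, to be left alone: white bottle, 56 mm across, 150 mm high; origin under its centre.
- sander: bystander, loose, to be left alone: cork sanding block 85 x 55 x 36 mm beside the stand; origin under its centre.
- jar: bystander, loose, to be left alone: glass jar, 60 mm across, 65 mm high, on top of the shelf; origin under its centre.
- mallet: bystander, loose, to be left alone: hammer, 200 mm long and 30 mm high, lying on the bench before the robot, its handle along its x.
- driver: bystander, loose, to be left alone: screwdriver lying on the bench's left side, its handle to its -x.
There are look-alikes about, which are no part of the job. What is shaped like the pail but red is not meant.

How it is judged:
On the way, in this order (a step that is already met when the one before it is completed fails the run):
1. the pail stands on the bench, let go, with the bail's crossbar out in front of the shelf (height (world z) of pail below 0.01 m and angle between pail's own z axis and vertical below 0.15 rad and x of grip in the frame of shelf below -0.005 m and contact force between the fingers and pail below 0.1 N and linear speed of pail below 0.02 m/s), for 0.1 s.
2. the bail is upright (within 0.3 rad) while the pail still stands on the bench (height (world z) of pail below 0.01 m and angle between pail's own z axis and vertical below 0.15 rad and value of joint bail between 1.27 and 1.87 rad), for 0.1 s.
At the end, for the whole second after the job is handed in: Crossbar rests across both hook arms behind their tips (sleeve centre within 15 mm of midway, -36 to 100 mm along the arms, -2 to 12 mm above them); pail hangs free over 15 mm above the bench, off the stand's post and base, tilted under 0.35 rad, at most swinging slightly (100 mm/s, 0.7 rad/s) (x of grip in the frame of yoke between -0.036 and 0.1 m and y of grip in the frame of yoke between -0.015 and 0.015 m and z of grip in the frame of yoke between -0.002 and 0.012 m and height (world z) of pail above 0.015 m and angle between pail's own z axis and vertical below 0.35 rad and contact force between pail and yoke above 2 N and linear speed of pail below 0.1 m/s and angular speed of pail below 0.7 rad/s and contact force between pail and stand below 0.05 N); the robot touches nothing.
It fails at once if the pail is tipped by more than 0.6 rad (angle between pail's own z axis and vertical above 0.6 rad).
It fails at once if the pail or its bail is driven against the hook arms with more than 40 N (contact force between pail and yoke above 40 N).
It fails at once if another thing on the bench is moved by more than 30 mm (distance of any of offcut, glue, sander, jar, mallet, driver from where it was at the start of the episode above 0.03 m).
It also fails if it takes over 72 s, if anything falls off the work surface, if the arm or the gripper's body presses on something with over 40 N, if the wrist force passes 120 N, or if a joint passes its speed limit or range.

## Robot

A 7-joint arm with a two-finger parallel gripper is mounted at the origin on the work surface. World frame = base frame: x ahead of the robot, y to its left, z up, the work surface at z = 0. Lengths are in m, angles in rad, forces in N, time in s.
With the tool pointing down it reaches from about 0.425 to 0.95 m from the base axis. Payload 16.7 kg.
Tool frame: the origin (TCP) lies at the very end of the fingers, on their centre line; the grasp point (between the pads) lies 19 mm behind it; y points along the fingers, z is the direction in which the jaws open and shut, and the axes are right-handed (so a half turn about y gives the same grasp; the last joint's range is limited). The gripper opens to 94 mm and grips with 3 to 60 N. Pads are 16 mm wide; open, the fingers measure 119 mm over their backs; the gripper's body (75 mm by 177 mm) begins 78 mm behind the grasp point.
Start: joints at [-1.361, 0.426, 0.074, 1.606, -0.034, 1.111, -0.067], TCP at [0.237, 0.632, 0.205] pointing down, gripper open.
Joint ranges: [-2.85, 2.85], [-0.5, 2.14], [-1.23, 1.37], [0.21, 2.46], [-1.02, 4.16], [0.16, 2.05], [-2.73, 2.73]. Speed limits (rad/s): [1.89, 1.89, 2.39, 2.39, 3.01, 3.01, 3.01].

## Interface

Orientations are given as a 3x3 rotation matrix whose columns are the frame's x, y, z axes.
In Python, from rig import env gives the robot as it stands.
- The arm moves only by the shell command python3 -m handwheel 'ROWS' [FORCE]. ROWS is text: rows parted by semicolons, each of 7 numbers parted by spaces: the shift along the tool's x, y, z in mm, then the turn, a rotation vector about the tool's x, y, z in rad, then the opening, from -1 (shut) to 1 (fully open), so that 0 is half open. In form: tx ty tz wx wy wz fingers; .... A call has 1 to 12 rows; each row is the pose to reach, as a shift and turn from the pose measured when the call began, along the tool's axes at that moment; what a row does not reach only later rows make up. A row lasts 1/10 s, in which the tool goes at most 50 mm and 8.59 degrees, less where a joint would pass 70% of its speed; a pose out of reach is approached as far as the arm can. A call with a gripper value outside its range is refused whole. The fingers move at their own pace and stop on an object; FORCE is the grip in N (left out, the last holds). Time passes only in rows, so rows that repeat a pose let the fingers close. It gives the time, the measured TCP pose, the force and the opening at its end, in the units of the state.
- env.observe(): the state, without advancing time (a new reading comes with each control period).
- env.camera(name): name is "scene" or "side" or "wrist"; returns (picture, depth): 384x512x3 uint8, red, green, blue; 384x512 float32, m along the optical axis (not along the pixel's ray), 0 where there is no reading.
- env.camera_info(name): a dict with "fx", "fy", "cx", "cy" (pixels), "k1" (the pictures are not rectified: a ray, as slopes to the right and down, at radius r is drawn at 1 + k1 r^2 times it, then the intrinsics apply), "view" (4x4, takes a point from world to camera coordinates). Camera axes: x right, y up, looking along -z (the intrinsics and any distortion apply to the point x, -y, -z); pixel columns grow to the right and rows downward; lengths in m; the calibration is good to about 2 mm. A picture is of the moment at which its call begins: read the wrist's pose just before it. camera_info takes no time and is no camera call; for the wrist camera it gives the pose at the moment of the call.
- env.close_job(): hands the job in, once; it reports no verdict.
The state is a dict: "clock": time; "qpos": joint angles; "dq": joint speeds; "joint_torque": joint torques, N m; "eef_pos": TCP position; "tool_rot": TCP orientation; "wrist_force": force on the tool from outside, world axes, zero at the start; "ft_torque": the same for the moment, N m; "width": finger opening in m.
Only numpy, scipy, OpenCV 4.12 (cv2) and the standard library are available. Lean on these libraries where they do the work, as an engineer would, in place of code of your own. Each camera call takes 0.05 s, during which the arm holds its last target. There are 200 camera calls.

## Working session

There is one attempt and no reset: what is moved stays moved. The work goes in short steps, Python scripts to look and compute and a shell command to move; the robot and the scene stay as the last step left them, time stands still between calls to the robot, and variables do not carry over. Pictures are saved under pics/ and viewed, about 8 in all and at most 12, crops included, and the job is handed in when it is done.

```bash
ls; mkdir -p pics
cat > h.py <<'E'
import numpy as np, cv2
from rig import env
def snap(n,f):
    i=env.camera_info(n); p,d=env.camera(n); cv2.imwrite(f'pics/{f}.png',p[:,:,::-1]); np.savez(f'pics/{f}.npz',d=d,p=p,**{k:np.array(i[k]) for k in i if k in('fx','fy','cx','cy','k1','view')}); return p,d
def load(f): return np.load(f'pics/{f}.npz')
def ray(z,u,v):
    K=np.array([[z['fx'],0,z['cx']],[0,z['fy'],z['cy']],[0,0,1]],float)
    q=cv2.undistortPoints(np.array([[[u,v]]],float),K,np.array([float(z['k1']),0,0,0])).ravel()
    return np.array([q[0],-q[1],-1])
def pt(z,u,v,dep=None):
    if dep is None: dep=z['d'][int(round(v)),int(round(u))]
    c=np.append(ray(z,u,v)*dep,1); return (np.linalg.inv(z['view'])@c)[:3]
def atz(z,u,v,h):
    V=np.linalg.inv(z['view']); o=V[:3,3]; r=V[:3,:3]@ray(z,u,v); return o+r*(h-o[2])/r[2]
def two(z1,p1,z2,p2):
    A=[];b=[]
    V=[np.linalg.inv(z['view']) for z in(z1,z2)]
    r=[v[:3,:3]@ray(z,*p) for v,z,p in zip(V,(z1,z2),(p1,p2))]
    o=[v[:3,3] for v in V]
    s=np.linalg.lstsq(np.array([r[0],-r[1]]).T,o[1]-o[0],rcond=None)[0]
    a,b=o[0]+s[0]*r[0],o[1]+s[1]*r[1]; return (a+b)/2,np.linalg.norm(a-b)
def proj(z,P):
    c=z['view']@np.append(P,1); x,y=c[0]/-c[2],-c[1]/-c[2]; k=1+z['k1']*(x*x+y*y)
    return z['fx']*x*k+z['cx'],z['fy']*y*k+z['cy']
E
python3 - <<'E'
from h import *
o=env.observe(); np.set_printoptions(precision=4,suppress=True)
for k in o: print(k,np.array(o[k]))
a=[snap(n,n+'0')[0] for n in('scene','side')]
E
```

```text
pics
clock 0.0
qpos [-1.3615  0.4267  0.0738  1.6066 -0.0341  1.1108 -0.0671]
dq [ 0.0008 -0.     -0.0001  0.0007 -0.001   0.0015  0.0003]
joint_torque [ -0.0007 -93.5841   3.6665 -45.4158  -0.0489   0.0207   0.0001]
eef_pos [0.2369 0.6316 0.2048]
tool_rot [[ 0.9363 -0.0004  0.3511]
 [-0.3511 -0.0012  0.9363]
 [ 0.0001 -1.     -0.0013]]
wrist_force [ 0.6621  0.1809 -0.7819]
ft_torque [-0.0218 -0.0061 -0.0452]
width 0.09420422741979631
```

View pics/scene0.png

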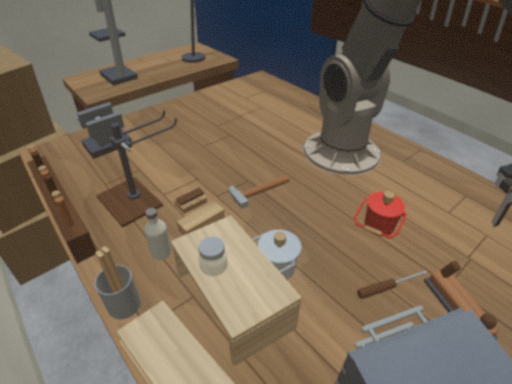

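View pics/side0.png

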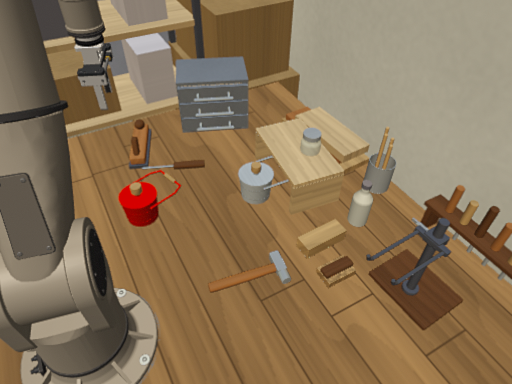

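Scene view: the bare-metal pail is at (280,250) with its knob at (280,238), beside the shelf front. The red look-alike is at (385,212), the stand's hook at (150,130), and the tool rack and mug are distractors. In the side view the grey pail is at (256,180), the red one at (138,203) and the hook at (400,245). I choose the grey pail and will check it in a crop.

Run:
```python
from h import *
a=cv2.imread('pics/scene0.png');b=cv2.imread('pics/side0.png')
def c(i,x,y,w,h,s=4): return cv2.resize(i[y:y+h,x:x+w],None,fx=s,fy=s,interpolation=cv2.INTER_CUBIC)
cv2.imwrite('pics/c1.png',np.vstack([np.hstack([c(a,230,215,100,75),c(b,225,140,100,75)]),np.hstack([c(a,80,100,100,75),c(b,360,210,100,75)])]))
```

```text
(no output)
```

View pics/c1.png

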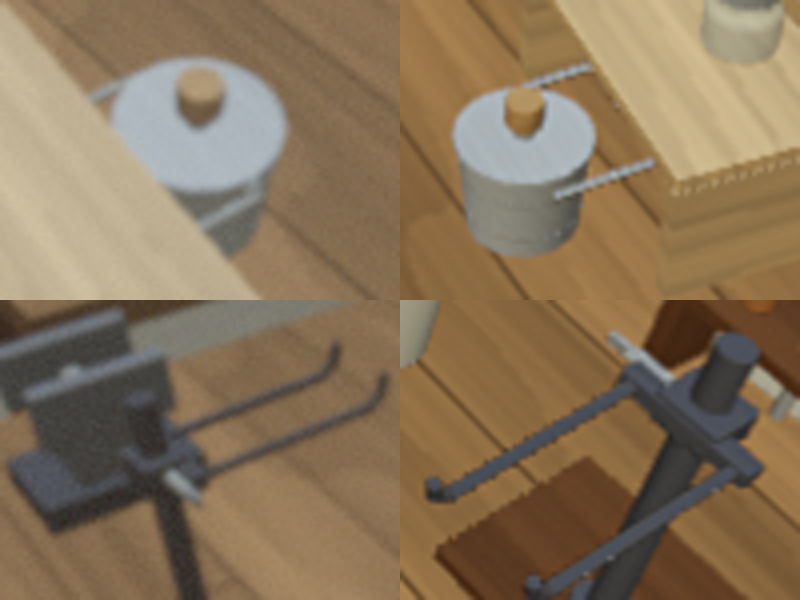

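Crops: a grey lidded pail with a wooden knob, its bail arms going under the shelf, so the choice is right. Knob top is at scene (280,235) and side (256,164). Hook tips are at scene (164,111) and (176,119.5), and at side (369,256) and (394,280).

Run:
```python
from h import *
np.set_printoptions(precision=4,suppress=True)
s,d=load('scene0'),load('side0')
print('knobtop',two(s,(280,235),d,(256,163.7)))
print('lid',two(s,(279.7,245.5),d,(256,173.5)),atz(s,279.7,245.5,.086),atz(d,256,173.5,.086))
for p in[(163.5,111),(175.5,119.3)]:
  for q in[(368.7,255.5),(393.7,280)]: print('tips',p,q,two(s,p,d,q))
# depth point clouds
for n,z in(('scene',s),('side',d)):
  H,W=z['d'].shape; P=np.array([[pt(z,u,v) if z['d'][v,u]>0 else [9]*3 for u in range(W)] for v in range(H)]).reshape(-1,3)
  np.save(f'pics/{n}cloud.npy',P)
P=np.vstack([np.load(f'pics/{n}cloud.npy') for n in('scene','side')])
k=two(s,(280,235),d,(256,163.7))[0]
dd=np.hypot(*(P[:,:2]-k[:2]).T)
Q=P[(dd<.08)&(abs(P[:,2]-.086)<.005)];print('lid cloud',len(Q),Q.mean(0),(Q.max(0)+Q.min(0))/2,np.ptp(Q,0))
Q=P[(dd<.03)&(abs(P[:,2]-.118)<.008)];print('knob cloud',len(Q),Q.mean(0),(Q.max(0)+Q.min(0))/2,Q[:,2].max())
Q=P[(dd<.4)&(abs(P[:,2]-.123)<.005)]; 
print('shelf', cv2.minAreaRect(Q[:,:2].astype('f4')),len(Q))
t=two(s,(163.5,111),d,(368.7,255.5))[0]
Q=P[(np.hypot(*(P[:,:2]-t[:2]).T)<.25)&(P[:,2]>.19)&(P[:,2]<.30)]
np.save('pics/hook.npy',Q);print(len(Q)); 
for lo in np.arange(.19,.3,.01):
  m=Q[(Q[:,2]>lo)&(Q[:,2]<=lo+.01)]; print(round(lo,2),len(m),m.mean(0) if len(m) else '')
```

```text
Still running in the background as job /tmp/bash_jobs.1000/75daf1dee0bc (pid 521). You'll get a notice when it ends.
```

```bash
kill -9 -- -$(cat /tmp/bash_jobs.1000/75daf1dee0bc/pid); sed -i "s/def load(f): return .*/def load(f): return dict(np.load(f'pics\/{f}.npz'))/" h.py
cat >> h.py <<'E'
def cloud(z):
    v,u=np.nonzero(z['d']>0); K=np.array([[z['fx'],0,z['cx']],[0,z['fy'],z['cy']],[0,0,1]],float)
    q=cv2.undistortPoints(np.stack([u,v],1)[:,None].astype(float),K,np.array([float(z['k1']),0,0,0]))[:,0]
    D=z['d'][v,u]; c=np.stack([q[:,0]*D,-q[:,1]*D,-D,np.ones_like(D)],1)
    return (c@np.linalg.inv(z['view']).T)[:,:3]
E
timeout 60 python3 - <<'E'
from h import *
np.set_printoptions(precision=4,suppress=True)
s,d=load('scene0'),load('side0')
k=two(s,(280,235),d,(256,163.7))[0]
print('knobtop',two(s,(280,235),d,(256,163.7)))
print('lid',two(s,(279.7,245.5),d,(256,173.5)),atz(s,279.7,245.5,.086),atz(d,256,173.5,.086))
for p in[(163.5,111),(175.5,119.3)]:
  for q in[(368.7,255.5),(393.7,280)]: print('tips',p,q,two(s,p,d,q))
C=[cloud(s),cloud(d)]
for P in C:
  dd=np.hypot(*(P[:,:2]-k[:2]).T)
  Q=P[(dd<.08)&(abs(P[:,2]-.086)<.005)];print('lid cloud',len(Q),(Q.max(0)+Q.min(0))/2,np.ptp(Q,0))
  Q=P[(dd<.03)&(abs(P[:,2]-.118)<.008)];print('knob cloud',len(Q),Q.mean(0),np.median(Q[:,2]))
  Q=P[(dd<.35)&(abs(P[:,2]-.123)<.006)]; 
  print('shelf', cv2.boxPoints(cv2.minAreaRect(Q[:,:2].astype('f4'))).tolist(),len(Q))
E
```

```text
knobtop (array([0.5445, 0.2449, 0.1203]), np.float64(0.004515898224778622))
lid (array([0.544 , 0.2447, 0.0827]), np.float64(0.006450038477475466)) [0.5432 0.2483 0.086 ] [0.5445 0.2392 0.086 ]
tips (163.5, 111) (368.7, 255.5) (array([ 0.5505, -0.2276,  0.2491]), np.float64(0.033643306915758855))
tips (163.5, 111) (393.7, 280) (array([ 0.5473, -0.2783,  0.2325]), np.float64(0.00350430905560219))
tips (175.5, 119.3) (368.7, 255.5) (array([ 0.544 , -0.2119,  0.2306]), np.float64(0.00417648998219342))
tips (175.5, 119.3) (393.7, 280) (array([ 0.5401, -0.2627,  0.2138]), np.float64(0.043853020599813386))
lid cloud 950 [0.5411 0.2495 0.0853] [0.0993 0.1069 0.008 ]
knob cloud 122 [0.5453 0.2491 0.1187] 0.1194867556262782
shelf [[0.19924016296863556, 0.318168580532074], [0.7601482272148132, 0.0072675347328186035], [0.9791941046714783, 0.40245622396469116], [0.4182860255241394, 0.7133572697639465]] 7484
lid cloud 561 [0.5455 0.2416 0.085 ] [0.104  0.1064 0.0081]
knob cloud 67 [0.5431 0.2397 0.1174] 0.1178613105784847
shelf [[0.19760018587112427, 0.31138646602630615], [0.7533358931541443, -0.008950263261795044], [0.9743130803108215, 0.3744116425514221], [0.4185773730278015, 0.6947484016418457]] 3076
```

```bash
cat >> h.py <<'E'
from scipy.spatial.transform import Rotation as R
def rel(pos,rot):
    o=env.observe(); T=np.array(o['tool_rot']); p=np.array(o['eef_pos'])
    print('shift mm',np.round(T.T@(np.array(pos)-p)*1000,1),'rotvec',np.round(R.from_matrix(T.T@rot).as_rotvec(),4),'now',np.round(p,4))
def tool(jaw,down=(0,0,-1)):   # columns x,y,z; z=jaw dir, y=finger dir
    y=np.array(down,float);y/=np.linalg.norm(y); z=np.array(jaw,float); z-=y*(y@z); z/=np.linalg.norm(z)
    return np.stack([np.cross(y,z),y,z],1)
E
timeout 60 python3 - <<'E'
from h import *
np.set_printoptions(precision=4,suppress=True)
s,d=load('scene0'),load('side0')
for P in (cloud(s),cloud(d)):
  Q=P[(np.hypot(P[:,0]-.64,P[:,1]-.33)<.16)&(abs(P[:,2]-.123)<.004)]
  g=np.zeros((400,400),np.uint8)   # 1mm... 2mm grid
  ij=((Q[:,:2]-[.4,0])/.002).astype(int).clip(0,399); g[ij[:,0],ij[:,1]]=255
  g=cv2.morphologyEx(g,cv2.MORPH_CLOSE,np.ones((5,5))); g=cv2.morphologyEx(g,cv2.MORPH_OPEN,np.ones((9,9)))
  c=max(cv2.findContours(g,0,1)[0],key=cv2.contourArea); r=cv2.minAreaRect(c[:,:,::-1].copy())
  print(r[1][0]*2,r[1][1]*2,r[2],cv2.boxPoints(r)*.002+[.4,0])
print('side front corners',atz(d,292.5,185,.123),atz(d,257,125,.123))
print('scene front',atz(s,224,217,.123),atz(s,300,297,.123))
for p in ((89,0),): pass
# bail arms: scene crop (120,90)->(260,237.5); side arms pix (242+..)
print('bail arm A side',atz(d,258,161.5,.076),atz(d,272,157,.076),'B',atz(d,265,188.5,.076),atz(d,288,181,.076))
E
```

```text
227.0629119873047 162.24169921875 83.50065612792969 [[0.5979 0.1734]
 [0.7591 0.155 ]
 [0.7848 0.3806]
 [0.6236 0.399 ]]
223.01443481445312 158.26832580566406 82.87498474121094 [[0.5984 0.173 ]
 [0.7554 0.1533]
 [0.7831 0.3746]
 [0.626  0.3942]]
side front corners [0.5895 0.1169 0.123 ] [0.639  0.4043 0.123 ]
scene front [0.6099 0.1169 0.123 ] [0.6271 0.3969 0.123 ]
bail arm A side [0.5818 0.2936 0.076 ] [0.6307 0.2918 0.076 ] B [0.5419 0.1811 0.076 ] [0.6166 0.1765 0.076 ]
```

```bash
timeout 60 python3 - <<'E'
from h import *
np.set_printoptions(precision=4,suppress=True)
s,d=load('scene0'),load('side0')
print('red knob',two(s,(390,195),d,(137,187)),'mallet head',atz(s,237,195,.03),atz(d,279,268,.03),'end',atz(s,289,180,.02),atz(d,210,285,.02),'glue',atz(s,152,212,.15),'sander',atz(d,337,269,.036),'offcut',atz(d,322,238,.04),'driver',atz(d,204,163,.02),atz(d,145,168,.02))
rel((.48,.25,.33),tool((.1,1,0)))
E
```

```text
red knob (array([0.2155, 0.3229, 0.1141]), np.float64(0.011936114678365755)) mallet head [ 0.4711 -0.0169  0.03  ] [ 0.4556 -0.0421  0.03  ] end [0.2888 0.0205 0.02  ] [0.2859 0.002  0.02  ] glue [0.7492 0.0179 0.15  ] sander [ 0.5789 -0.1168  0.036 ] offcut [ 0.6012 -0.0216  0.04  ] driver [0.4555 0.4258 0.02  ] [0.28   0.4913 0.02  ]
shift mm [ 361.6 -124.8 -272.1] rotvec [ 0.0012 -0.2592 -0.0001] now [0.2369 0.6316 0.2048]
```

```bash
python3 -m handwheel '0 -60 0 0 0 0 0.2; 30 -120 -20 0 -0.02 0 0.2; 70 -125 -50 0 -0.05 0 0.2; 110 -125 -80 0 -0.08 0 0.2; 150 -125 -110 0 -0.11 0 0.2; 190 -125 -140 0 -0.14 0 0.2; 230 -125 -170 0 -0.17 0 0.2; 265 -125 -200 0 -0.2 0 0.2; 300 -125 -228 0 -0.23 0 0.2; 335 -125 -253 0 -0.25 0 0.2; 362 -125 -272 0 -0.26 0 0.2; 362 -125 -272 0 -0.26 0 0.2' 20; timeout 60 python3 - <<'E'
from h import *
snap('wrist','w1')
rel((.48,.25,.33),tool((.1,1,0)))
E
```

```text
clock: 1.3
eef_pos: [0.4829, 0.245, 0.3303]
tool_rot: [[0.994, 0.0, 0.105], [-0.105, -0.002, 0.994], [0.001, -1.0, -0.002]]
wrist_force: [0.3, -0.1, 0.8]
width: 0.0564
shift mm [-1.7  0.1  2.2] rotvec [ 0.0014 -0.0033 -0.0001] now [0.4815 0.2477 0.3301]
```

View pics/w1.png

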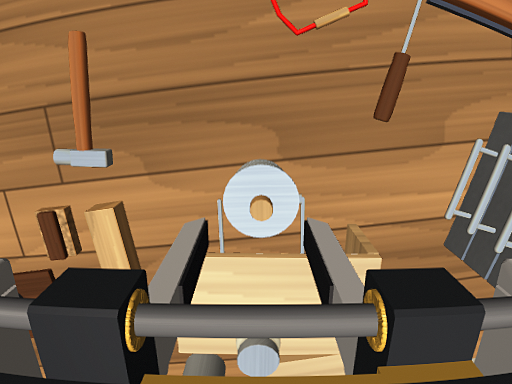

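The wrist view shows the lid at (261,200), knob top at (261,208), the bail arms at (221,200)–(222,250) and (303,197)–(303,250), and the shelf edge at row ~254.

```bash
timeout 60 python3 - <<'E'
from h import *
np.set_printoptions(precision=4,suppress=True)
w,s,d=load('w1'),load('scene0'),load('side0')
print('lid',atz(w,261,200,.086),'knob',atz(w,261,208,.12),two(w,(261,208),s,(280,235)),two(w,(261,208),d,(256,163.7)))
print('armL',atz(w,219.5,200,.074),atz(w,221.5,250,.074),'armR',atz(w,303,197,.074),atz(w,303,250,.074))
print('edge',atz(w,205,255,.123),atz(w,320,252,.123))
P=cloud(w);k=np.array([.5445,.245])
dd=np.hypot(*(P[:,:2]-k).T)
Q=P[(dd<.08)&(abs(P[:,2]-.086)<.004)];print('lidcloud',(Q.max(0)+Q.min(0))/2,np.ptp(Q,0),np.median(Q[:,2]))
Q=P[(dd<.03)&(abs(P[:,2]-.118)<.006)];print('knob cloud',(Q.max(0)+Q.min(0))/2,np.ptp(Q,0),np.median(Q[:,2]))
rel((.5445,.2445,.18),tool((.1,1,0)));rel((.5445,.2445,.093),tool((.1,1,0)))
E
```

```text
lid [0.5415 0.2456 0.086 ] knob [0.5411 0.2451 0.12  ] (array([0.5415, 0.2451, 0.1188]), np.float64(6.168301688576041e-05)) (array([0.5442, 0.2446, 0.1186]), np.float64(0.005122462734733842))
armL [0.5393 0.1878 0.074 ] [0.6157 0.1802 0.074 ] armR [0.5471 0.3039 0.074 ] [0.6282 0.2988 0.074 ]
edge [0.5971 0.1659 0.123 ] [0.6086 0.3156 0.123 ]
lidcloud [0.5434 0.2467 0.0855] [0.1036 0.107  0.0069] 0.0861322816428145
knob cloud [0.543  0.245  0.1176] [0.0288 0.0288 0.0106] 0.12059409522488074
shift mm [ 63.1 150.1   3.6] rotvec [ 0.0014 -0.0033 -0.0001] now [0.4815 0.2477 0.3301]
shift mm [ 63.1 237.1   3.7] rotvec [ 0.0014 -0.0033 -0.0001] now [0.4815 0.2477 0.3301]
```

```bash
python3 -m handwheel '30 30 2 0 0 0 0.2; 61 70 4.3 0 0 0 0.2; 61 110 4.3 0 0 0 0.2; 61 150 4.3 0 0 0 0.2; 61 180 4.3 0 0 0 0.2; 61 205 4.3 0 0 0 0.2; 61 225 4.3 0 0 0 0.2; 61 237 4.3 0 0 0 0.2; 61 237 4.3 0 0 0 0.2; 61 237 4.3 0 0 0 0.2'; python3 -m handwheel '0 0 0 0 0 0 -1; 0 0 0 0 0 0 -1; 0 0 0 0 0 0 -1; 0 0 0 0 0 0 -1; 0 0 0 0 0 0 -1;0 0 0 0 0 0 -1' 25
```

```text
clock: 2.35
eef_pos: [0.5426, 0.2459, 0.0937]
tool_rot: [[0.995, -0.0, 0.102], [-0.102, -0.001, 0.995], [0.0, -1.0, -0.001]]
wrist_force: [0.1, -0.4, 0.2]
width: 0.056
clock: 2.95
eef_pos: [0.5428, 0.2456, 0.094]
tool_rot: [[0.995, 0.0, 0.103], [-0.103, -0.001, 0.995], [0.0, -1.0, -0.001]]
wrist_force: [-0.4, -3.3, 6.9]
width: 0.0293
```

```bash
python3 -m handwheel '0 -3 0 0 0 0 -1; 0 -6 0 0 0 0 -1; -5 -6 0 0 0 0 -1; -15 -6 0 0 0 0 -1; -30 -6 0 0 0 0 -1; -45 -6 0 0 0 0 -1; -60 -6 0 0 0 0 -1; -75 -6 0 0 0 0 -1; -90 -6 0 0 0 0 -1; -105 -6 0 0 0 0 -1; -120 -6 0 0 0 0 -1; -130 -6 0 0 0 0 -1'; python3 -m handwheel '-6 0 0 0 0 0 -1; -12 0 0 0 0 0 -1; -16 0 0 0 0 0 -1; -16 2 0 0 0 0 -1; -16 3 0 0 0 0 -1; -16 4 0 0 0 0 -1; -16 5 0 0 0 0 -1; -16 6 0 0 0 0 -1; -16 6 0 0 0 0 -1'
```

```text
clock: 4.15
eef_pos: [0.412, 0.2592, 0.1]
tool_rot: [[0.995, -0.0, 0.102], [-0.102, -0.001, 0.995], [0.0, -1.0, -0.001]]
wrist_force: [0.2, 0.0, -5.5]
width: 0.0295
clock: 5.05
eef_pos: [0.3963, 0.2607, 0.0941]
tool_rot: [[0.995, 0.0, 0.103], [-0.103, -0.001, 0.995], [0.0, -1.0, -0.001]]
wrist_force: [-1.3, -1.6, -1.0]
width: 0.0294
```

```bash
python3 -m handwheel '0 0 0 0 0 0 0; 0 0 0 0 0 0 0.2; 0 0 0 0 0 0 0.2; 0 0 0 0 0 0 0.2; 0 0 0 0 0 0 0.2; 0 -10 0 0 0 0 0.2; 0 -40 0 0 0 0 0.2; 0 -80 0 0 0 0 0.2; 0 -120 0 0 0 0 0.2; 0 -160 0 0 0 0 0.2; 0 -200 0 0 0 0 0.2; 0 -200 0 0 0 0 0.2'; timeout 60 python3 - <<'E'
from h import *
snap('wrist','w2');snap('side','side2');snap('scene','scene2')
cv2.imwrite('pics/m2.png',np.vstack([cv2.imread('pics/w2.png')[60:384],cv2.resize(cv2.imread('pics/side2.png')[100:240,150:360],(512,341))[:270]]))
E
```

```text
clock: 6.25
eef_pos: [0.3979, 0.262, 0.2998]
tool_rot: [[0.995, 0.005, 0.103], [-0.103, 0.005, 0.995], [0.005, -1.0, 0.005]]
wrist_force: [1.0, 0.7, -0.7]
width: 0.0563
```

View pics/m2.png

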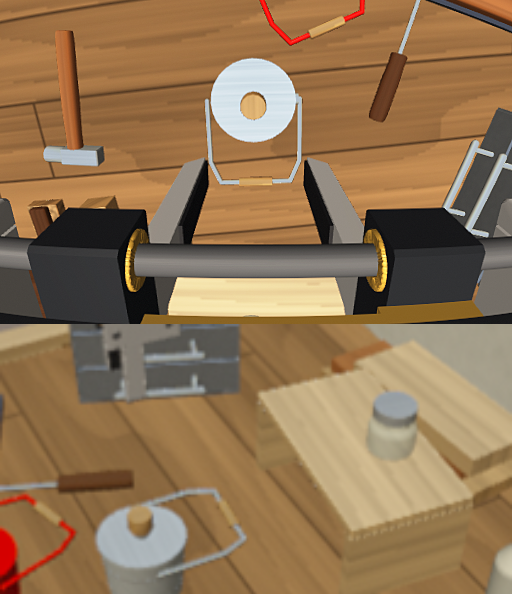

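Wrist view: pail clear of the shelf, lid centre (253,160 in the full frame), sleeve (254,241.5). In the side view the sleeve is at (242.7,177.6).

```bash
timeout 60 python3 - <<'E'
from h import *
np.set_printoptions(precision=4,suppress=True)
w,d=load('w2'),load('side2')
sl,e=two(w,(254.5,241.5),d,(242.7,177.6)); print('sleeve',sl,e)
lid=atz(w,253,160,.086); kn=atz(w,253,166,.12); print('lid',lid,kn,'ends',atz(w,222,242,.08),atz(w,290,240,.08))
print('sleeve depth',pt(w,254,241.5))
v=sl[:2]-kn[:2]; print(np.linalg.norm(v),np.arctan2(v[1],v[0]))
E
```

```text
sleeve [0.5069 0.2503 0.0776] 0.0015269203086717158
lid [0.3961 0.26   0.086 ] [0.3963 0.2601 0.12  ] ends [0.5029 0.2073 0.08  ] [0.5095 0.2975 0.08  ]
sleeve depth [0.5052 0.2498 0.083 ]
0.11108862153603118 -0.0885089685258314
```

```bash
cat > bail.py <<'E'
from h import *
a=np.radians(20); u=np.array([.9961,-.0885,0]); z=np.array([0,0,1.]); c=np.array([.396,.260,.074])
f=-np.sin(a)*u-np.cos(a)*z; n=-np.cos(a)*u+np.sin(a)*z
T=tool((.0885,.9961,0),f)
def tcp(th,back=0): return c+.110*(np.cos(th)*u+np.sin(th)*z)-n*(.014+back)+f*.015
E
timeout 60 python3 - <<'E'
from bail import *
A=tcp(0.02,.010); rel(A-f*.15,T); rel(A,T); print(A,A-f*.15)
E
```

```text
shift mm [178.7  99.3   1.9] rotvec [-0.0016 -0.0141  0.3492] now [0.396  0.2607 0.2941]
shift mm [127.4 240.3   1.3] rotvec [-0.0016 -0.0141  0.3492] now [0.396  0.2607 0.2941]
[0.52290346 0.24872507 0.05389598] [0.5740064  0.24418475 0.19484987]
```

```bash
python3 -m handwheel '40 0 0 0 0 0.05 -1; 80 0 0 0 0 0.15 -1; 120 10 0 0 -0.01 0.25 -1; 150 30 1 0 -0.014 0.3 -1; 170 60 2 0 -0.014 0.349 -1; 179 85 2 0 -0.014 0.349 -1; 179 99 2 0 -0.014 0.349 -1; 179 99 2 0 -0.014 0.349 -1; 179 99 2 0 -0.014 0.349 -1; 179 99 2 0 -0.014 0.349 -1' 20;  timeout 60 python3 - <<'E'
from bail import *
A=tcp(0.02,.010); rel(A,T)
E
```

```text
clock: 7.4
eef_pos: [0.5742, 0.2448, 0.1971]
tool_rot: [[0.937, -0.338, 0.088], [-0.082, 0.033, 0.996], [-0.34, -0.94, 0.003]]
wrist_force: [-0.1, -0.8, 0.7]
width: 0.0009
shift mm [  0.3 152.2  -1.1] rotvec [-0.0028  0.0014  0.0021] now [0.5742 0.2448 0.1971]
```

Reachable. I descend along the finger axis beside the sleeve, then compute the arc.

```bash
python3 -m handwheel '0 30 0 0 0 0 -1; 0 60 0 0 0 0 -1; 0 90 0 0 0 0 -1; 0 115 0 0 0 0 -1; 0 135 0 0 0 0 -1; 0 148 0 0 0 0 -1; 0 152 -1 0 0 0 -1; 0 152 -1 0 0 0 -1';  timeout 60 python3 - <<'E'
from bail import *
for t in (0,.1,.2,.35,.5,.65,.8,.95,1.1,1.25,1.4,1.55): print(t,end=' ');rel(tcp(t),T)
E
```

```text
clock: 8.2
eef_pos: [0.523, 0.2489, 0.0548]
tool_rot: [[0.937, -0.338, 0.088], [-0.082, 0.033, 0.996], [-0.339, -0.941, 0.004]]
wrist_force: [0.6, 0.3, 0.1]
width: 0.0005
0 shift mm [-9.   2.9 -0.2] rotvec [-0.0032  0.0017  0.0028] now [0.523  0.2489 0.0548]
0.1 shift mm [-13.2  -7.2  -0.1] rotvec [-0.0032  0.0017  0.0028] now [0.523  0.2489 0.0548]
0.2 shift mm [-18.4 -16.9  -0.1] rotvec [-0.0032  0.0017  0.0028] now [0.523  0.2489 0.0548]
0.35 shift mm [-28.  -30.3  -0. ] rotvec [-0.0032  0.0017  0.0028] now [0.523  0.2489 0.0548]
0.5 shift mm [-39.5 -42.1   0. ] rotvec [-0.0032  0.0017  0.0028] now [0.523  0.2489 0.0548]
0.65 shift mm [-52.7 -52.1   0.1] rotvec [-0.0032  0.0017  0.0028] now [0.523  0.2489 0.0548]
0.8 shift mm [-67.1 -60.    0.1] rotvec [-0.0032  0.0017  0.0028] now [0.523  0.2489 0.0548]
0.95 shift mm [-82.6 -65.6   0.2] rotvec [-0.0032  0.0017  0.0028] now [0.523  0.2489 0.0548]
1.1 shift mm [-98.8 -68.9   0.2] rotvec [-0.0032  0.0017  0.0028] now [0.523  0.2489 0.0548]
1.25 shift mm [-115.2  -69.7    0.2] rotvec [-0.0032  0.0017  0.0028] now [0.523  0.2489 0.0548]
1.4 shift mm [-131.6  -68.1    0.3] rotvec [-0.0032  0.0017  0.0028] now [0.523  0.2489 0.0548]
1.55 shift mm [-147.6  -64.     0.3] rotvec [-0.0032  0.0017  0.0028] now [0.523  0.2489 0.0548]
```

```bash
python3 -m handwheel '-9 3 0 0 0 0 -1; -11 -2 0 0 0 0 -1; -13 -7 0 0 0 0 -1; -15.5 -12 0 0 0 0 -1; -18.4 -17 0 0 0 0 -1; -23 -23.5 0 0 0 0 -1; -28 -30 0 0 0 0 -1; -34 -36 0 0 0 0 -1; -39.5 -42 0 0 0 0 -1; -46 -47 0 0 0 0 -1; -53 -52 0 0 0 0 -1; -60 -56 0 0 0 0 -1'; python3 -m handwheel '-7 -4 0 0 0 0 -1; -15 -7 0 0 0 0 -1; -23 -9.5 0 0 0 0 -1; -31 -11.5 0 0 0 0 -1; -39 -13 0 0 0 0 -1; -47 -13.5 0 0 0 0 -1; -55 -13.7 0 0 0 0 -1; -63 -13 0 0 0 0 -1; -71 -12 0 0 0 0 -1; -79 -10 0 0 0 0 -1; -85 -8.5 0 0 0 0 -1; -87 -8 0 0 0 0 -1'; timeout 60 python3 - <<'E'
from bail import *
rel(tcp(1.52),T); snap('side','side3'); snap('scene','scene3')
cv2.imwrite('pics/m3.png',np.hstack([cv2.resize(cv2.imread('pics/side3.png')[100:250,150:300],(400,400)),cv2.resize(cv2.imread('pics/scene3.png')[140:290,240:390],(400,400))]))
E
```

```text
clock: 9.4
eef_pos: [0.485, 0.252, 0.1284]
tool_rot: [[0.937, -0.338, 0.088], [-0.081, 0.033, 0.996], [-0.34, -0.94, 0.004]]
wrist_force: [1.0, -0.1, 0.9]
width: 0.0007
clock: 10.6
eef_pos: [0.4054, 0.259, 0.1656]
tool_rot: [[0.937, -0.338, 0.087], [-0.081, 0.033, 0.996], [-0.34, -0.94, 0.004]]
wrist_force: [0.3, -0.7, -1.0]
width: 0.0003
shift mm [ 4.1 -0.9  0.2] rotvec [-0.0031  0.0022  0.0021] now [0.4054 0.259  0.1656]
```

View pics/m3.png

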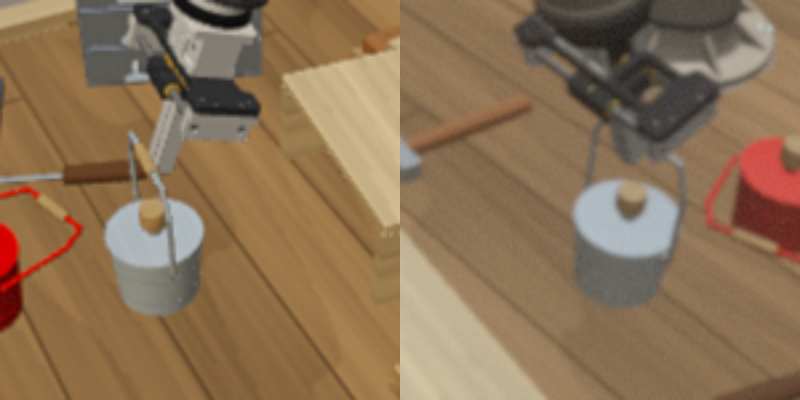

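The bail stands upright and the pail is standing; sleeve at side (205,160). Backing off, then turning the tool for the grasp from above.

```bash
python3 -m handwheel '15 0 0 0 0 0 -1; 35 -20 0 0 0 0 -1; 45 -60 0 0 0 0 -1; 45 -100 0 0 0 0 -1; 45 -140 0 0 0 0 -1; 45 -150 0 0 0 0 -1'; timeout 60 python3 - <<'E'
from bail import *
print(np.round(env.observe()['qpos'],3))
for s in(1,-1): rel((.390,.2605,.31),tool(s*u))
snap('side','side4');snap('scene','scene4')
cv2.imwrite('pics/m4.png',np.hstack([cv2.resize(cv2.imread('pics/side4.png')[140:220,180:260],(400,400)),cv2.resize(cv2.imread('pics/scene4.png')[170:250,290:370],(400,400))]))
E
```

```text
clock: 11.3
eef_pos: [0.5022, 0.2499, 0.2943]
tool_rot: [[0.938, -0.334, 0.089], [-0.082, 0.035, 0.996], [-0.336, -0.942, 0.006]]
wrist_force: [0.6, -0.9, 1.0]
width: 0.0005
[-0.772  0.386  0.427  1.561 -0.304  1.545  1.191]
shift mm [-111.4   23.1    0.7] rotvec [ 0.2644  1.5544 -0.2731] now [0.5022 0.2499 0.2943]
shift mm [-111.4   23.1    0.7] rotvec [-0.2731 -1.5537 -0.2643] now [0.5022 0.2499 0.2943]
```

View pics/m4.png

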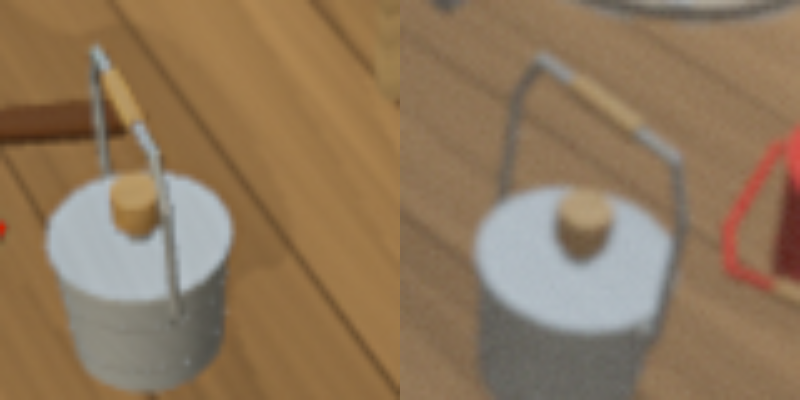

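```bash
timeout 60 python3 - <<'E'
from bail import *
print(two(load('side4'),(204.6,159.4),load('scene4'),(331.2,190.8)))
E
python3 -m handwheel '-5 -10 0 0.26 1.55 -0.27 0; -10 -10 0 0.264 1.554 -0.273 0; -25 0 0 0.264 1.554 -0.273 0; -40 5 0 0.264 1.554 -0.273 0; -55 10 0 0.264 1.554 -0.273 0; -70 15 0 0.264 1.554 -0.273 0; -85 20 0 0.264 1.554 -0.273 0; -100 23 0 0.264 1.554 -0.273 0; -111 23 0 0.264 1.554 -0.273 0; -111 23 0 0.264 1.554 -0.273 0; -111 23 0 0.264 1.554 -0.273 0; -111 23 0 0.264 1.554 -0.273 0'
timeout 60 python3 - <<'E'
from bail import *
snap('wrist','w5');print(np.round(env.observe()['qpos'],3))
cv2.imwrite('pics/w5v.png',cv2.imread('pics/w5.png'))
E
```

```text
(array([0.39563389, 0.25979115, 0.18523369]), np.float64(0.004752893241729901))
clock: 12.6
eef_pos: [0.3876, 0.2604, 0.3064]
tool_rot: [[-0.087, -0.004, 0.996], [-0.996, -0.003, -0.087], [0.003, -1.0, -0.003]]
wrist_force: [-0.2, 0.2, -0.4]
width: 0.0465
[-1.188 -0.026  0.458  1.937  0.011  1.232 -0.818]
```

View pics/w5v.png

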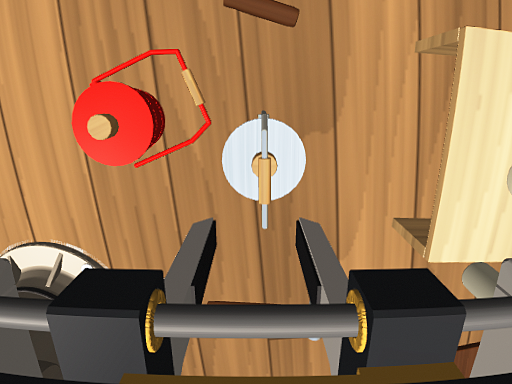

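The wrist view shows the sleeve at (264.5,181) and the crossbar from (264,114) to (265,228), in line with the pads.

```bash
timeout 60 python3 - <<'E'
from bail import *
np.set_printoptions(precision=4,suppress=True)
w=load('w5'); print(atz(w,264.5,181,.185),atz(w,264,115,.185),atz(w,265,228,.185),'lid',atz(w,264,159.5,.086))
P=atz(w,264.5,181,.185); print(two(w,(264.5,181),load('side4'),(204.6,159.4)),two(w,(264.5,181),load('scene4'),(331.2,190.8)))
rel((P[0],P[1],.166),tool(u))
E
```

```text
[0.3956 0.2593 0.185 ] [0.4001 0.3206 0.185 ] [0.3923 0.2115 0.185 ] lid [0.3974 0.261  0.086 ]
(array([0.3965, 0.2588, 0.1842]), np.float64(0.0019211130298905949)) (array([0.3952, 0.2609, 0.1872]), np.float64(0.0020940881568676673))
shift mm [ -0.2 140.5   8.2] rotvec [0.004  0.0053 0.0022] now [0.388  0.2601 0.3066]
```

```bash
python3 -m handwheel '0 20 8 0.004 0.005 0.002 0; 0 50 8 0.004 0.005 0.002 0; 0 80 8 0.004 0.005 0.002 0; 0 105 8 0.004 0.005 0.002 0; 0 123 8 0.004 0.005 0.002 0; 0 135 8 0.004 0.005 0.002 0; 0 140.5 8 0.004 0.005 0.002 0; 0 140.5 8 0.004 0.005 0.002 0; 0 140.5 8 0.004 0.005 0.002 0'; python3 -m handwheel '0 0 0 0 0 0 -0.4; 0 0 0 0 0 0 -0.6; 0 0 0 0 0 0 -1; 0 0 0 0 0 0 -1; 0 0 0 0 0 0 -1; 0 0 0 0 0 0 -1; 0 0 0 0 0 0 -1; 0 0 0 0 0 0 -1' 30
```

```text
clock: 13.55
eef_pos: [0.3957, 0.2593, 0.1666]
tool_rot: [[-0.088, 0.0, 0.996], [-0.996, 0.0, -0.088], [-0.0, -1.0, 0.0]]
wrist_force: [-0.4, 0.5, 0.9]
width: 0.047
clock: 14.35
eef_pos: [0.3958, 0.2593, 0.1667]
tool_rot: [[-0.088, 0.0, 0.996], [-0.996, 0.0, -0.088], [-0.0, -1.0, 0.0]]
wrist_force: [-1.5, -0.1, 2.4]
width: 0.0112
```

```bash
python3 -m handwheel '0 -4 0 0 0 0 -1; 0 -8 0 0 0 0 -1; 0 -14 0 0 0 0 -1; 0 -22 0 0 0 0 -1; 0 -31 0 0 0 0 -1; 0 -41 0 0 0 0 -1; 0 -52 0 0 0 0 -1; 0 -64 0 0 0 0 -1; 0 -76 0 0 0 0 -1; 0 -88 0 0 0 0 -1; 0 -96 0 0 0 0 -1; 0 -100 0 0 0 0 -1'; timeout 60 python3 - <<'E'
from bail import *
o=env.observe();print(o['width'],o['wrist_force'])
rel((.46,0.02,.267),tool((1,-.05,0)));rel((.455,-.24,.267),tool((1,0.045,0)))
E
```

```text
clock: 15.55
eef_pos: [0.3959, 0.2595, 0.2676]
tool_rot: [[-0.088, 0.001, 0.996], [-0.996, 0.001, -0.088], [-0.001, -1.0, 0.001]]
wrist_force: [0.8, 0.1, -5.6]
width: 0.0108
0.010796451187486865 [ 0.77226215  0.08801705 -5.6340141 ]
shift mm [232.9   0.4  84.8] rotvec [-0.001  -0.0378 -0.0013] now [0.3959 0.2595 0.2676]
shift mm [4.924e+02 1.000e-01 1.026e+02] rotvec [-0.001  -0.1327 -0.0013] now [0.3959 0.2595 0.2676]
```

```bash
python3 -m handwheel '4 0 2 0 0 0 -1; 14 0 6 0 0 0 -1; 30 0 13 0 0 0 -1; 50 0 22 0 0 0 -1; 75 0 32 0 -0.01 0 -1; 102 0 42 0 -0.02 0 -1; 130 0 52 0 -0.02 0 -1; 158 0 62 0 -0.03 0 -1; 183 0 72 0 -0.03 0 -1; 205 0 79 0 -0.035 0 -1; 222 0 83 0 -0.038 0 -1; 233 0 85 0 -0.038 0 -1'
timeout 60 python3 - <<'E'
from bail import *
rel((.455,-.24,.267),tool((1,0.045,0)))
E
```

```text
clock: 16.75
eef_pos: [0.4599, 0.0177, 0.267]
tool_rot: [[-0.052, 0.0, 0.999], [-0.999, 0.001, -0.052], [-0.001, -1.0, 0.0]]
wrist_force: [-0.1, -0.3, -5.8]
width: 0.0112
shift mm [ 2.576e+02 -2.000e-01  8.500e+00] rotvec [-0.0004 -0.0968 -0.0008] now [0.4599 0.0177 0.267 ]
```

```bash
python3 -m handwheel '5 0 0 0 0 0 -1; 18 0 1 0 -0.01 0 -1; 38 0 2 0 -0.02 0 -1; 63 0 3 0 -0.03 0 -1; 92 0 4 0 -0.04 0 -1; 122 0 5 0 -0.05 0 -1; 152 0 6 0 -0.06 0 -1; 182 0 7 0 -0.07 0 -1; 208 0 8 0 -0.08 0 -1; 230 0 8.5 0 -0.09 0 -1; 248 0 8.5 0 -0.097 0 -1; 258 0 8.5 0 -0.097 0 -1'
timeout 60 python3 - <<'E'
from bail import *
snap('side','side6');snap('scene','scene6');snap('wrist','w6');o=env.observe();print(o['eef_pos'],o['qpos'])
v=np.hstack([cv2.resize(cv2.imread('pics/side6.png')[200:320,290:450],(400,300)),cv2.resize(cv2.imread('pics/scene6.png')[80:200,70:230],(400,300))])
w=cv2.imread('pics/w6.png'); cv2.imwrite('pics/m6.png',np.vstack([v,cv2.resize(w[140:384,60:460],(488,298)).repeat(1,0) if 0 else cv2.copyMakeBorder(cv2.resize(w,(400,300)),0,0,0,400,0)]))
E
```

```text
clock: 17.95
eef_pos: [0.4546, -0.2415, 0.2665]
tool_rot: [[0.045, -0.0, 0.999], [-0.999, 0.0, 0.045], [-0.0, -1.0, -0.0]]
wrist_force: [-0.6, -0.1, -5.8]
width: 0.0114
[ 0.45474051 -0.24046379  0.2664826 ] [-0.56047901  0.1505914   1.04180708  1.92651532 -0.14319058  1.14319836
  0.58045078]
```

View pics/m6.png

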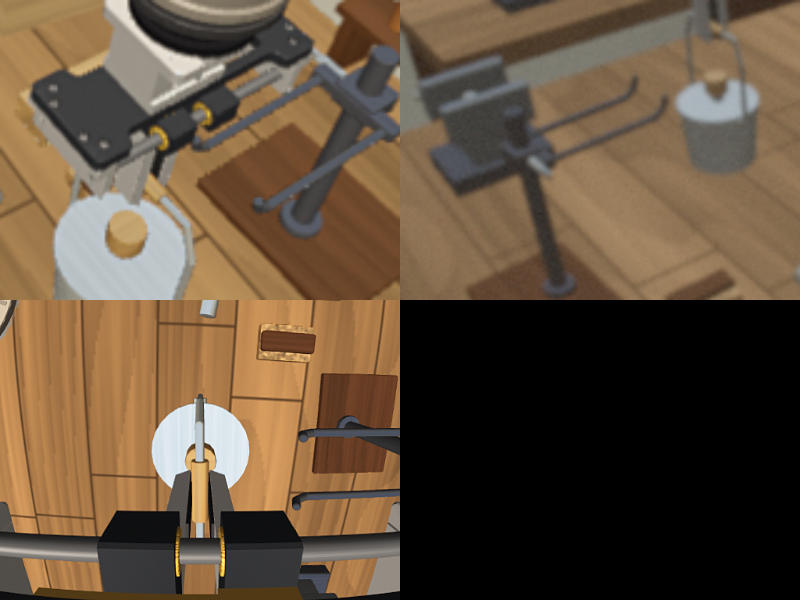

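The pail hangs level from the gripper in front of the hook. In the wrist view the tips are at about (388,174) and (380,261). I want an enlarged crop of the hook.

```bash
timeout 60 python3 - <<'E'
from bail import *
def c(f,x,y,w,h,s): return cv2.resize(cv2.imread(f'pics/{f}.png')[y:y+h,x:x+w],None,fx=s,fy=s,interpolation=cv2.INTER_CUBIC)
a=c('w6',352,150,160,120,5)[:,:]          # 800x600
a=c('w6',362,150,150,120,2.6667)           # 400x320
b=c('scene6',110,100,80,56,5) ;d=c('side6',350,210,100,56,4)
e=c('side6',360,240,50,40,8)
cv2.imwrite('pics/m7.png',np.vstack([np.hstack([a[:280],b]),np.hstack([d,e[:224]])])); 
E
```

```text
(no output)
```

View pics/m7.png

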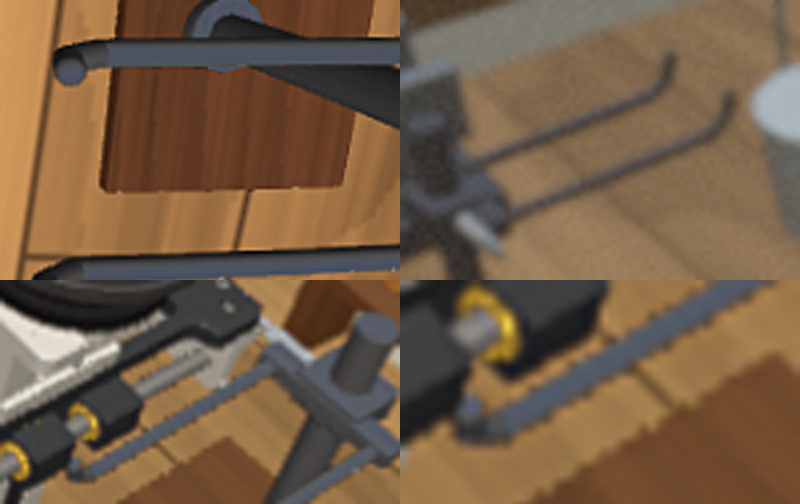

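```bash
timeout 60 python3 - <<'E'
from bail import *
np.set_printoptions(precision=4,suppress=True)
w,s,d=load('w6'),load('scene6'),load('side6')
A=(388.2,175.1);B=(380,261)
print('A w-s',two(w,A,s,(175.6,119)),'w-d',two(w,A,d,(368.6,255.3)),'s-d',two(s,(175.6,119),d,(368.6,255.3)))
print('B w-s',two(w,B,s,(163.8,111.4)),'B w-d',two(w,B,load('side0'),(393.7,280)))
for h in(.209,.213,.217): print(h,'armA',atz(w,405,170.3,h),atz(w,511,169.1,h),'armB',atz(w,392,250.5,h),atz(w,511.2,244.9,h))
P=cloud(w); 
Q=P[(P[:,0]>.56)&(P[:,0]<.68)&(P[:,2]>.19)&(P[:,2]<.24)]
for lo,hi,nm in((-.23,-.19,'A'),(-.30,-.25,'B')):
  q=Q[(Q[:,1]>lo)&(Q[:,1]<hi)]
  for x in(.57,.6,.63,.66):
    m=q[abs(q[:,0]-x)<.012]
    if len(m): print(nm,x,len(m),'ymid',(m[:,1].min()+m[:,1].max())/2,np.median(m[:,1]),'ztop',np.percentile(m[:,2],[50,90,98]))
for nm,z in(('s',s),('d',d)):
  P=cloud(z);m=P[(P[:,0]>.58)&(P[:,0]<.66)&(P[:,1]>-.3)&(P[:,1]<-.19)&(P[:,2]>.19)&(P[:,2]<.24)]
  print(nm,len(m),np.percentile(m[:,2],[50,90,98]))
print('sleeve',pt(w,256,235),atz(w,256,244,.285), proj(w,np.array([.4546,-.2415,.285])))
E
```

```text
A w-s (array([ 0.5429, -0.2105,  0.2318]), np.float64(0.0019784138644832337)) w-d (array([ 0.5455, -0.2119,  0.23  ]), np.float64(0.0018305342508094294)) s-d (array([ 0.5435, -0.2118,  0.2315]), np.float64(0.004168009334062397))
B w-s (array([ 0.547 , -0.275 ,  0.2324]), np.float64(0.001767685315179191)) B w-d (array([ 0.5501, -0.2778,  0.2293]), np.float64(0.0018874202011119978))
0.209 armA [ 0.5662 -0.2118  0.209 ] [ 0.6554 -0.2062  0.209 ] armB [ 0.5668 -0.2782  0.209 ] [ 0.6739 -0.2714  0.209 ]
0.213 armA [ 0.5643 -0.211   0.213 ] [ 0.652  -0.2055  0.213 ] armB [ 0.5648 -0.2763  0.213 ] [ 0.6702 -0.2696  0.213 ]
0.217 armA [ 0.5623 -0.2102  0.217 ] [ 0.6485 -0.2048  0.217 ] armB [ 0.5629 -0.2744  0.217 ] [ 0.6664 -0.2678  0.217 ]
A 0.57 318 ymid -0.2095922674551864 -0.20900241161192173 ztop [0.2167 0.2179 0.2183]
A 0.6 318 ymid -0.2078864638986573 -0.20717909111067037 ztop [0.2168 0.2179 0.2183]
A 0.63 286 ymid -0.2062854026390957 -0.20531240855178873 ztop [0.2167 0.218  0.2185]
A 0.66 17 ymid -0.20468347639814782 -0.20500630649751117 ztop [0.2162 0.2175 0.2176]
B 0.57 255 ymid -0.2750089105853851 -0.27397214037479334 ztop [0.2167 0.218  0.2191]
B 0.6 297 ymid -0.273392162671505 -0.27238073361209364 ztop [0.2166 0.2178 0.2184]
B 0.63 247 ymid -0.2712957303584103 -0.27059083024517905 ztop [0.2168 0.2178 0.2184]
B 0.66 213 ymid -0.26992775643024236 -0.26920517818761197 ztop [0.2164 0.2179 0.2183]
s 151 [0.2139 0.2167 0.2175]
d 268 [0.2149 0.2166 0.2173]
sleeve [ 0.4544 -0.2331  0.2902] [ 0.4547 -0.2406  0.285 ] (np.float64(255.75746463023413), np.float64(245.502204499742))
```

```bash
timeout 60 python3 - <<'E'
from bail import *
rel((.599,-.2406,.2666),tool((1,.055,0)))
E
```

```text
shift mm [  6.5  -0.2 144.1] rotvec [ 0.0004 -0.0107 -0.0006] now [ 0.4547 -0.2405  0.2665]
```

```bash
python3 -m handwheel '2 0 2 0 -0.01 0 -1; 4 0 8 0 -0.01 0 -1; 6 0 18 0 -0.01 0 -1; 6.5 0 32 0 -0.01 0 -1; 6.5 0 48 0 -0.01 0 -1; 6.5 0 65 0 -0.01 0 -1; 6.5 0 83 0 -0.01 0 -1; 6.5 0 101 0 -0.01 0 -1; 6.5 0 118 0 -0.01 0 -1; 6.5 0 132 0 -0.01 0 -1; 6.5 0 141 0 -0.01 0 -1; 6.5 0 144 0 -0.01 0 -1'; python3 -m handwheel '0 4 0 0 0 0 -1; 0 9 0 0 0 0 -1; 0 15 0 0 0 0 -1; 0 22 0 0 0 0 -1; 0 29 0 0 0 0 -1; 0 36 0 0 0 0 -1; 0 42 0 0 0 0 -1; 0 47 0 0 0 0 -1; 0 50 0 0 0 0 -1; 0 52 0 0 0 0 -1; 0 52 0 0 0 0 -1; 0 52 0 0 0 0 -1'; timeout 60 python3 - <<'E'
from bail import *
np.set_printoptions(precision=4,suppress=True)
snap('side','side8');snap('scene','scene8');snap('wrist','w8');o=env.observe();print(o['eef_pos'],o['wrist_force'])
w=cv2.imread('pics/w8.png')
v=np.hstack([cv2.resize(cv2.imread('pics/side8.png')[200:320,310:470],(400,300)),cv2.resize(cv2.imread('pics/scene8.png')[80:200,70:230],(400,300))])
cv2.imwrite('pics/m8.png',np.vstack([v,cv2.copyMakeBorder(cv2.resize(w,(400,300)),0,0,0,400,0)]))
E
```

```text
clock: 19.3
eef_pos: [0.5998, -0.2403, 0.266]
tool_rot: [[0.055, -0.001, 0.998], [-0.998, 0.0, 0.055], [-0.0, -1.0, -0.001]]
wrist_force: [0.0, 0.6, -5.6]
width: 0.0112
clock: 20.5
eef_pos: [0.5999, -0.2404, 0.2142]
tool_rot: [[0.055, -0.001, 0.998], [-0.998, 0.0, 0.055], [-0.0, -1.0, -0.001]]
wrist_force: [-0.7, -0.3, -5.3]
width: 0.011
[ 0.5999 -0.2404  0.2142] [ 0.5236  0.276  -4.9467]
```

View pics/m8.png

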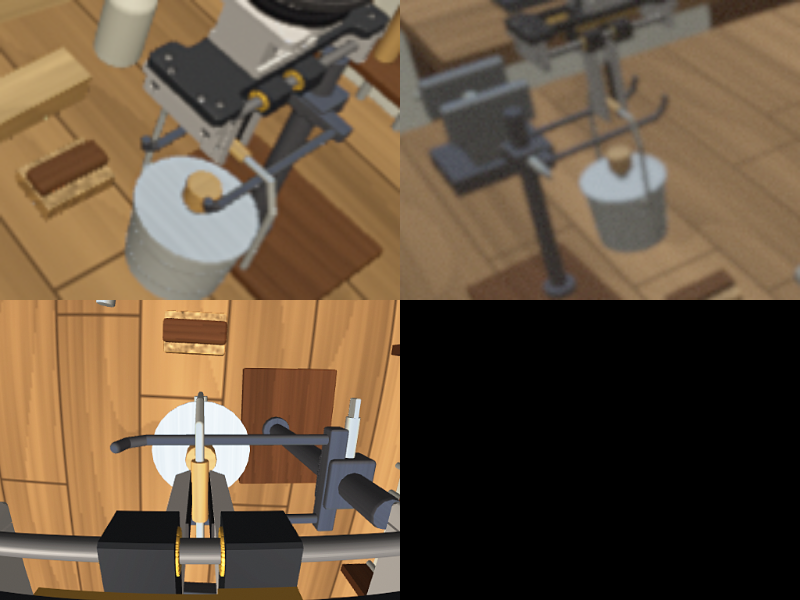

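The crossbar is over both arms, well behind the tips, with the sleeve between the arms. Lowering slowly until the weight transfers.

```bash
python3 -m handwheel '0 2 0 0 0 0 -1; 0 4 0 0 0 0 -1; 0 6 0 0 0 0 -1; 0 8 0 0 0 0 -1; 0 9 0 0 0 0 -1; 0 10 0 0 0 0 -1; 0 10 0 0 0 0 -1; 0 10 0 0 0 0 -1'; for i in 1 2; do python3 -m handwheel '0 0.5 0 0 0 0 -1; 0 1 0 0 0 0 -1; 0 1.5 0 0 0 0 -1; 0 1.5 0 0 0 0 -1; 0 1.5 0 0 0 0 -1'; done
```

```text
clock: 21.45
eef_pos: [0.5999, -0.2404, 0.2042]
tool_rot: [[0.055, -0.001, 0.998], [-0.998, 0.0, 0.055], [-0.0, -1.0, -0.001]]
wrist_force: [-0.6, -0.6, -6.6]
width: 0.0107
clock: 21.95
eef_pos: [0.5999, -0.2404, 0.2027]
tool_rot: [[0.055, -0.001, 0.998], [-0.998, 0.0, 0.055], [-0.0, -1.0, -0.001]]
wrist_force: [-0.1, 0.3, -5.3]
width: 0.011
clock: 22.45
eef_pos: [0.6, -0.2405, 0.2016]
tool_rot: [[0.055, -0.0, 0.998], [-0.998, 0.0, 0.055], [-0.0, -1.0, -0.0]]
wrist_force: [-2.4, 1.1, 4.4]
width: 0.0109
```

```bash
python3 -m handwheel '0 0 0 0 0 0 -0.7; 0 0 0 0 0 0 -0.6; 0 0 0 0 0 0 -0.4; 0 0 0 0 0 0 -0.2; 0 0 0 0 0 0 0; 0 0 0 0 0 0 0; 0 0 0 0 0 0 0; 0 0 0 0 0 0 0'; python3 -m handwheel '0 -4 0 0 0 0 0; 0 -12 0 0 0 0 0; 0 -24 0 0 0 0 0; 0 -40 0 0 0 0 0; 0 -60 0 0 0 0 0; 0 -80 0 0 0 0 0; 0 -100 0 0 0 0 0; 0 -120 0 0 0 0 0; 0 -120 0 0 0 0 0; 0 -120 0 0 0 0 0; 0 -120 0 0 0 0 0; 0 -120 0 0 0 0 0'; timeout 60 python3 - <<'E'
from bail import *
np.set_printoptions(precision=4,suppress=True)
snap('side','side9');snap('scene','scene9');snap('wrist','w9');o=env.observe();print(o['eef_pos'],o['wrist_force'],o['width'])
w=cv2.imread('pics/w9.png')
v=np.hstack([cv2.resize(cv2.imread('pics/side9.png')[200:320,310:470],(400,300)),cv2.resize(cv2.imread('pics/scene9.png')[80:200,70:230],(400,300))])
cv2.imwrite('pics/m9.png',np.vstack([v,np.hstack([cv2.resize(w,(400,300)),cv2.resize(w[100:280,150:390],(400,300))])]))
E
```

```text
clock: 23.25
eef_pos: [0.6, -0.2405, 0.2017]
tool_rot: [[0.055, -0.0, 0.998], [-0.998, 0.0, 0.055], [-0.0, -1.0, -0.0]]
wrist_force: [-0.5, 0.0, 0.6]
width: 0.0468
clock: 24.45
eef_pos: [0.5998, -0.2403, 0.3211]
tool_rot: [[0.055, -0.001, 0.998], [-0.998, 0.0, 0.055], [-0.0, -1.0, -0.001]]
wrist_force: [0.2, -0.5, -0.3]
width: 0.0469
[ 0.5999 -0.2404  0.3212] [ 0.1284 -0.6871 -0.2925] 0.04732321697973446
```

View pics/m9.png

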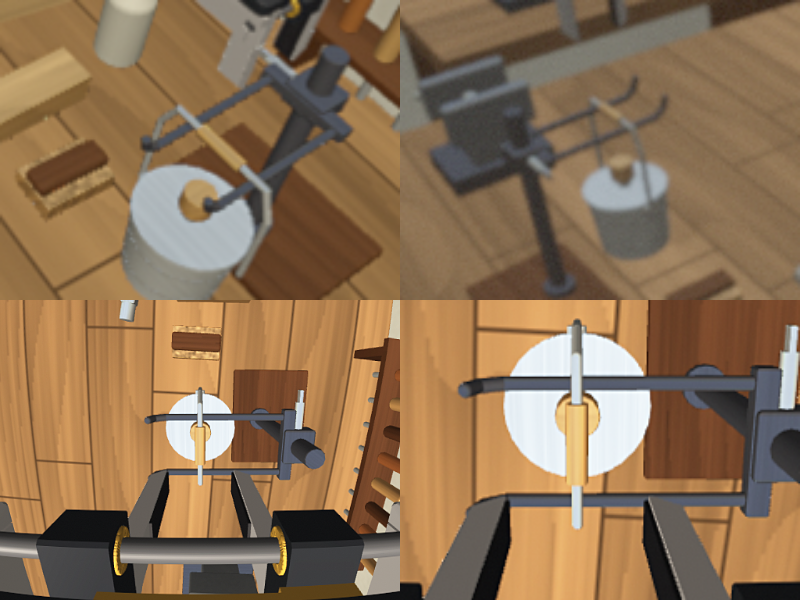

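The pail hangs on both arms: the sleeve sits midway between them, behind the tips, and the gripper is clear above. I'll settle, check that it is still, and hand in.

```bash
python3 -m handwheel '0 -20 0 0 0 0 0; 0 -40 0 0 0 0 0; 0 -40 0 0 0 0 0; 0 -40 0 0 0 0 0; 0 -40 0 0 0 0 0; 0 -40 0 0 0 0 0; 0 -40 0 0 0 0 0; 0 -40 0 0 0 0 0; 0 -40 0 0 0 0 0; 0 -40 0 0 0 0 0' ; timeout 60 python3 - <<'E'
from bail import *
np.set_printoptions(precision=4,suppress=True)
w=load('w9');P=atz(w,255.6,186.4,.220);x=np.array([.9985,.055]);dv=P[:2]-[.584,-.2414]
print('sleeve',P,'yoke x,y',dv@x,dv@[-x[1],x[0]],'depth',pt(w,255.6,186.4))
a=[snap('side',f'f{i}')[0].astype(int) for i in range(4)]
roi=np.s_[240:330,350:430]
print([np.abs(a[i+1][roi]-a[i][roi]).mean() for i in range(3)],np.abs(a[3][roi]-a[0][roi]).mean(), np.abs(a[3][roi]-load('side9')['p'][roi].astype(int)).mean())
C=cloud(load('f3'));Q=C[(np.hypot(C[:,0]-.6,C[:,1]+.24)<.05)&(C[:,2]>.1)&(C[:,2]<.135)]; print('lid z',np.median(Q[:,2]),len(Q),(Q.max(0)+Q.min(0))/2)
A=np.c_[Q[:,:2],np.ones(len(Q))];print('tilt',np.linalg.lstsq(A,Q[:,2],rcond=None)[0])
env.close_job()
E
```

```text
clock: 25.6
eef_pos: [0.5999, -0.2405, 0.3612]
tool_rot: [[0.055, -0.001, 0.998], [-0.998, 0.0, 0.055], [-0.0, -1.0, -0.001]]
wrist_force: [0.1, -0.8, 0.1]
width: 0.0469
sleeve [ 0.5997 -0.2402  0.22  ] yoke x,y 0.015784917322826 0.00033291987388556394 depth [ 0.5997 -0.2386  0.2257]
[np.float64(0.61375), np.float64(0.6179166666666667), np.float64(0.6117592592592592)] 0.6038888888888889 0.6948611111111112
lid z 0.11969482382064234 1295 [ 0.5997 -0.2405  0.1176]
tilt [0.0391 0.0184 0.1002]
the job is handed in; nothing more can be done
```

The pail is hanging by its bail over both hook arms, and I handed the job in at about 26 s of the 72 s allowed. The rig gave no verdict.

I lifted the pail out by its knob and set it down with the sleeve about 95 mm in front of the shelf edge. I let go and pushed the bail upright with the closed fingertips. I then took the pail by the sleeve, carried it over the tips and lowered it until the arms took its weight.

Last checks:
- **Position:** the sleeve was about 16 mm along the arms behind the tips, and less than 1 mm off midway between them.
- **Pail:** it tilted about 0.04 rad, with its underside roughly 35 mm above the bench and clear of the post and base.
- **Stillness:** four pictures in a row showed no movement beyond image noise.
- **Gripper:** it was open, 140 mm above the hook, with about zero wrist force.

No check failed. The views disagreed by 2 to 5 mm on the hook and pail positions, so I found the arms' height by feel: the crossbar met them within about 1 mm of the height I expected. At that contact the wrist read only about 4 N of upward push. I did not measure the other things on the bench again. The arm passed well clear of them, and the sander, offcut and glue bottle looked undisturbed in the last pictures.

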